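# Try the new folding stay on a carved chest

### The job

A folding stay has just been fitted to the long carved chest on the bench: try it out. Raise the chest's lid by its bar handle until the stay snaps straight and locks, and let go so that the lid stands open by itself; then press the stay's elbow peg down to break the joint and let the lid come down fully shut. Leave the lid of the small plain box closed.

Things in the scene. Friction and masses are not known exactly. Their poses are not given: they have to be found in the camera images.
- chest: Fixed wooden chest 190 (x) x 250 (y) x 100 mm, rosettes on its -x front, with a 14 mm lid hinged about y at its back rim (x 95, z 100). Origin under its centre, z up. Dark bar handle, 12 mm thick, along y, 110 mm between its slanting posts, 36 mm above the lid: take it from above across the bar, which may turn in the grip. Lid shut, the bar's middle is at x -115, y 0, z 150.
- chest_lid (a joint): Chest lid angle in rad: 0 shut, grows as the front edge swings up and back. The stay stops it at about 1.05 and there snaps straight by a spring in the last 0.03 rad and locks; raise it firmly to that stop. Locked, it stands alone and cannot be pushed down. 0.8 kg, hinge is damped: unlocked and released, the lid sinks gently shut by itself in 2 to 4 s.
- stay_knob (a point): Middle of a level steel peg, 20 mm thick, at the elbow of the two-link stay; it spans 16 to 88 mm outside the chest's +y wall, this point 58 mm out. Lid shut: chest x -39, z 34; locked: x -19, z 123 mm. To break the stay press the peg down 40 to 50 mm (about 5 N) while it moves 10 mm to the back; under 25 mm it springs back. Then leave the peg and the lid sinks.
- plain_lid (a joint): Lid angle in rad (0 shut) of the bystander: a small plain wooden box, 150 x 150 x 75 mm, with a round knob on its lid and no stay. It must stay shut.
Not all that is in view belongs to the job. Leave any purple look-alike of the part that bears plain_lid alone.

How it is judged:
On the way:
1. the chest's lid stands open by itself, held by the locked stay, with the robot off the chest (value of joint chest_lid above 0.98 rad and velocity of joint chest_lid between -0.05 and 0.05 rad/s and contact force between each of the fingers, the arm and chest below 0.2 N), for 0.5 s.
At the end, for the whole second after the job is handed in: The chest's lid is shut (within 0.06 rad, about 12 mm at its front edge) and at rest, after it had stood open by itself on the locked stay; the plain box's lid is closed (within 0.1 rad) (value of joint chest_lid below 0.06 rad and velocity of joint chest_lid between -0.1 and 0.1 rad/s and value of joint plain_lid below 0.1 rad); the robot touches nothing.
It fails at once if the plain box's lid is opened (value of joint plain_lid above 0.15 rad).
It also fails if it takes over 48 s, if anything falls off the work surface, if the arm or the gripper's body presses on something with over 40 N, if the wrist force passes 120 N, or if a joint passes its speed limit or range.

### The arm

A 6-joint arm with a two-finger parallel gripper is mounted at the origin on the work surface. World frame = base frame: x ahead of the robot, y to its left, z up, the work surface at z = 0. Lengths are in m, angles in rad, forces in N, time in s.
With the tool pointing down it reaches from about 0.375 to 0.975 m from the base axis. Payload 3.8 kg.
Tool frame: the origin (TCP) lies midway between the tips of the shut fingers; the grasp point (between the pads) lies 19 mm behind it; z points along the fingers, y is the direction in which the jaws open and shut (so a half turn about z gives the same grasp; the last joint's range is limited). The gripper opens to 85 mm and grips with 20 to 120 N. Pads are 22 mm wide; open, the fingers measure 114 mm over their backs; the gripper's body (76 mm by 85 mm) begins 54 mm behind the grasp point. The pads swing forward as they close: fully open they stand 13 mm farther back than shut.
Start: joints at [-1.297, 0.264, 1.604, -0, 1.274, -0.037], TCP at [0.206, -0.643, 0.231] pointing down, gripper open.
Joint ranges: [-2.63, 2.63], [-0.94, 2.18], [0.31, 2.57], [-1.31, 4.45], [0, 2.66], [-2.55, 2.55]. Speed limits (rad/s): [2.57, 2.57, 3.14, 3.14, 3.14, 3.14].

### API

Orientations are given as a rotation vector (axis times angle).
In Python, from workcell import bot gives the robot as it stands. The module is installed in compiled form; this text tells all that it offers.
- The arm moves only by the tool play_rows, never from a script. Its argument "series" is a list of rows, each an object with "translation": the shift along the tool's x, y, z in m, a list of three; "spin": the turn about the tool's z in units of 5 degrees (1.0 is 5 degrees). In form: [{"translation": [dx, dy, dz], "spin": spin}, ...]. A call has 1 to 5 rows; each row shifts and turns the commanded pose from where the row before left it, along the tool's axes as they then stand; what a row does not reach is not made up. A row lasts 1/10 s, in which the tool goes at most 50 mm and 8.59 degrees, less where a joint would pass 70% of its speed; a pose out of reach is approached as far as the arm can. A call is refused whole if a number of a shift passes 0.05 or a number of a turn 1, either way. A call with a gripper value outside its range is refused whole. "jaw" is the gripper's target within -1 to 1 (fully open at 1, half-way at 0, shut at -1), set as the call begins (left out, the last holds). The fingers move at their own pace and stop on an object; "force" is the grip in N (left out, the last holds). Time passes only in rows, so rows that do not move let the fingers close. It gives the time, the measured TCP pose, the force and the opening at its end, in the units of the state.
- bot.read_state(): the state, without advancing time (a new reading comes with each control period).
- bot.read_camera(name): name is "scene" or "side" or "wrist"; returns the picture (400x640x3 uint8, blue, green, red); there is no depth.
- bot.get_calibration(name): a dict with "fov_y" (degrees; the focal length in pixels is half the picture's height over the tangent of half this angle, whatever the lens; pixels are square), "cx", "cy" (the principal point, pixels), "R" (3x3) and "t" (3): a world point X has camera coordinates R X + t. Camera axes: x right, y down, z forward; pixel columns grow to the right and rows downward; lengths in m; the calibration is good to about 2 mm. A picture is of the moment at which its call begins: read the wrist's pose just before it. get_calibration takes no time and is no camera call; for the wrist camera it gives the pose at the moment of the call.
- bot.finish_job(): hands the job in, once; it reports no verdict.
The state is a dict: "time": time; "q": joint angles; "joint_vel": joint speeds; "joint_torque": joint torques, N m; "tool_pos": TCP position; "tcp_rot": TCP orientation; "wrist_force": force on the tool from outside, world axes, zero at the start; "torque": the same for the moment, N m; "width": opening from 0.0 (shut) to 1.0 (fully open).
Only numpy, scipy, OpenCV 4.12 (cv2) and the standard library are available. Lean on these libraries where they do the work, as an engineer would, in place of code of your own. Each camera call takes 0.05 s, during which the arm holds its last target. There are 200 camera calls.

## Working session

There is one attempt and no reset: what is moved stays moved. The work goes in short steps, Python scripts to look and compute and a tool call to move; the robot and the scene stay as the last step left them, time stands still between calls to the robot, and variables do not carry over. Pictures are saved under pics/ and viewed, about 8 in all and at most 12, crops included, and the job is handed in when it is done.

Besides the shell and the picture viewer there is one more tool, called after "Call:" in YAML: its name, and indented under it one key for each argument. play_rows: Moves the arm, as the interface text tells. Its arguments: {"type":"object","properties":{"series":{"type":"array","items":{"type":"object","properties":{"translation":{"type":"array","items":{"type":"number"}},"spin":{"type":"number"}}}},"jaw":{"type":"number"},"force":{"type":"number"}},"required":["series"]}

```bash
mkdir -p pics; python3 - <<'E'
from workcell import bot
import cv2,numpy as np
s=bot.read_state();print(s['time'],s['tool_pos'],s['tcp_rot'],s['q'])
for n in ['scene','side']:
    c=bot.get_calibration(n);print(n,c['fov_y'],c['cx'],c['cy'],np.round(c['R'],4).tolist(),np.round(c['t'],4).tolist())
    cv2.imwrite(f'pics/{n}0.png',bot.read_camera(n))
E
```

```text
0.0 [ 0.20620917 -0.64198341  0.22994913] [-3.10158127e+00 -4.85857035e-01  4.35088042e-04] [-1.29692706e+00  2.64778120e-01  1.60536667e+00 -1.73999282e-05
  1.27365296e+00 -3.68964231e-02]
scene 55.24631207206832 322.2712469456334 194.42329475224042 [[-0.8923, 0.4515, 0.0081], [0.339, 0.6817, -0.6483], [-0.2982, -0.5757, -0.7613]] [0.4827, -0.0692, 1.2804]
side 45.05572912344282 328.7888899776999 202.71361783812634 [[-0.8937, -0.4486, 0.0132], [-0.3097, 0.5951, -0.7416], [0.3248, -0.6668, -0.6707]] [0.4527, 0.275, 1.2758]
```

View pics/scene0.png

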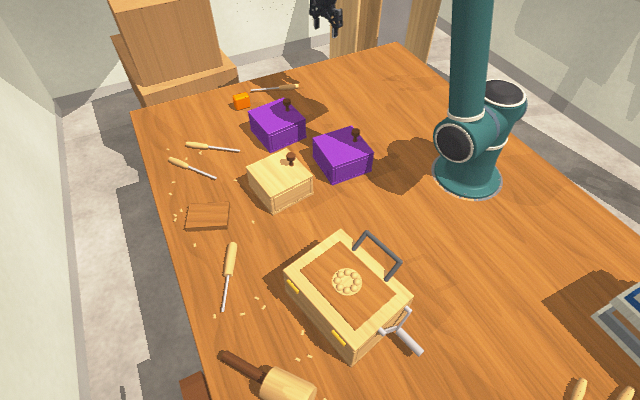

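View pics/side0.png

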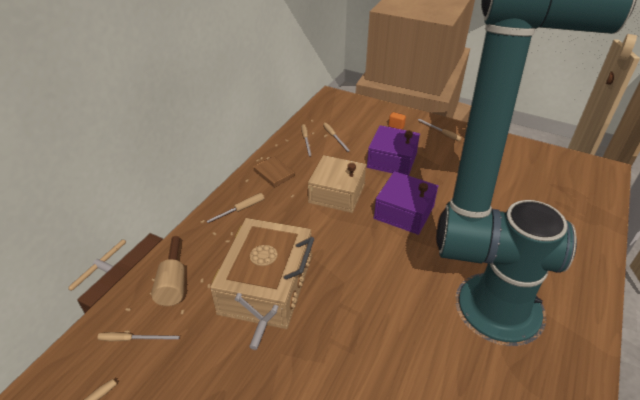

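The scene view shows the chest with its lid outline near (342,230), (284,267), (351,360) and (412,298). The bar handle runs (366,234)-(401,263) on the robot's side, and the stay peg is at about (415,348). I'll zoom in on both views.

```bash
python3 - <<'E'
import cv2,numpy as np
a=cv2.imread('pics/scene0.png')[220:380,270:440];b=cv2.imread('pics/side0.png')[210:355,205:325]
a=cv2.resize(a,None,fx=2.5*0.94,fy=2.5*.94,interpolation=3);a=cv2.resize(cv2.imread('pics/scene0.png')[220:370,275:430],None,fx=2.6,fy=4*.65,interpolation=cv2.INTER_CUBIC)
b=cv2.resize(b,None,fx=3,fy=3,interpolation=cv2.INTER_CUBIC)
h=max(a.shape[0],b.shape[0]);o=np.zeros((h,a.shape[1]+b.shape[1],3),np.uint8);o[:a.shape[0],:a.shape[1]]=a;o[:b.shape[0],a.shape[1]:]=b
print(a.shape,b.shape,o.shape);cv2.imwrite('pics/zoom.png',o)
E
```

```text
(390, 403, 3) (435, 360, 3) (435, 763, 3)
```

View pics/zoom.png

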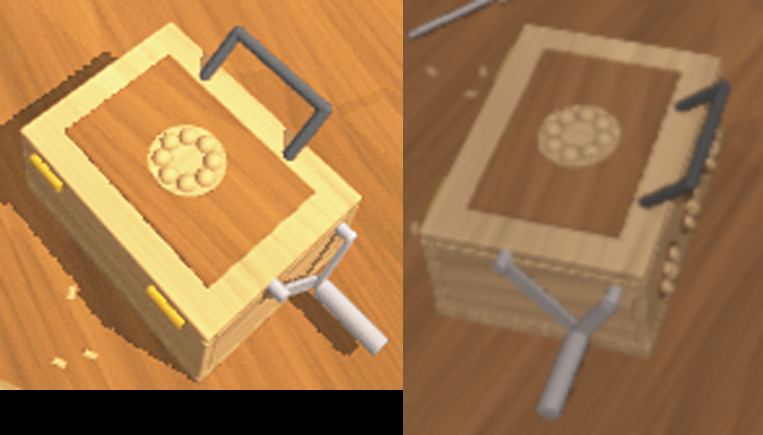

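The zoom gives clear lid corners, bar ends and peg ends in both views. I'll triangulate them.

```bash
cat > h.py <<'E'
import numpy as np
from workcell import bot
def ray(n,p,c=None):
    c=c or bot.get_calibration(n);f=200/np.tan(np.radians(c['fov_y'])/2);R=np.array(c['R']);t=np.array(c['t'])
    d=R.T@np.array([(p[0]-c['cx'])/f,(p[1]-c['cy'])/f,1]);return -R.T@t,d/np.linalg.norm(d)
def tri(*rs):
    A=sum(np.eye(3)-np.outer(d,d) for o,d in rs);b=sum((np.eye(3)-np.outer(d,d))@o for o,d in rs)
    X=np.linalg.solve(A,b);return X,[np.linalg.norm((np.eye(3)-np.outer(d,d))@(X-o)) for o,d in rs]
def onz(r,z): o,d=r;return o+d*(z-o[2])/d[2]
E
python3 - <<'E'
from h import *
S=lambda x,y:ray('scene',(275+x/2.6,220+y/2.6)); D=lambda x,y:ray('side',(205+(x-403)/3,210+y/3))
P={'A front -y':((170,25),(718,58)),'B back -y':((22,130),(528,25)),'C back +y':((208,317),(423,238)),'D front +y':((360,198),(643,275)),'bar1':((239,33),(724,88)),'bar2':((325,108),(690,186)),'pegend':((380,347),(550,412)),'pegin':((322,288),(577,335))}
for k,(a,b) in P.items():
    X,e=tri(S(*a),D(*b));print(k,X.round(4),np.round(e,4),onz(S(*a),.114).round(4),onz(D(*b),.114).round(4))
E
```

```text
A front -y [0.5283 0.0767 0.1116] [0.0016 0.0016] [0.53  0.08  0.114] [0.5273 0.0767 0.114 ]
B back -y [0.7069 0.1193 0.1109] [0.0013 0.0013] [0.7078 0.1224 0.114 ] [0.7049 0.1201 0.114 ]
C back +y [0.6426 0.3538 0.1103] [0.0087 0.0087] [0.6402 0.3463 0.114 ] [0.6414 0.3651 0.114 ]
D front +y [0.4673 0.3146 0.1106] [0.001 0.001] [0.4693 0.3167 0.114 ] [0.4657 0.3155 0.114 ]
bar1 [0.4887 0.1374 0.149 ] [0.0007 0.0007] [0.4734 0.1189 0.114 ] [0.5047 0.1074 0.114 ]
bar2 [0.4622 0.2429 0.148 ] [0.0009 0.0009] [0.4454 0.2278 0.114 ] [0.4768 0.2197 0.114 ]
pegend [0.4985 0.4132 0.0319] [0.001 0.001] [0.5298 0.428  0.114 ] [0.4643 0.4506 0.114 ]
pegin [0.5157 0.3472 0.0372] [0.0021 0.0021] [0.5443 0.368  0.114 ] [0.4821 0.3862 0.114 ]
```

Everything agrees: the peg end is within 2 mm of the model prediction. That puts the chest at about (0.587, 0.218) with yaw 14°. Next is a helper that converts world targets into tool rows.

```bash
cat >> h.py <<'E'
from scipy.spatial.transform import Rotation as Ro
def plan(p,R,target,ang,n):
    p=np.array(p,float);R0=R;a=np.degrees(np.arctan2(R[1,0],R[0,0]));da=(ang-a+180)%360-180
    sp=-da/5/n;step=(np.array(target)-p)/n
    for i in range(n):
        print((R.T@step).round(4).tolist(),round(sp,2));R=R@Ro.from_euler('z',sp*5,degrees=True).as_matrix()
    return target,R
def cur():
    s=bot.read_state();return s['tool_pos'],Ro.from_rotvec(s['tcp_rot']).as_matrix()
yaw=np.radians(14.0);C0=np.array([.587,.218,0]);Rc=Ro.from_euler('z',yaw).as_matrix()
W=lambda x,y,z:C0+Rc@np.array([x,y,z])
E
python3 - <<'E'
from h import *
p,R=cur();print(R.round(3).tolist())
p,R=plan(p,R,(.42,-.25,.26),60,10)
plan(p,R,(*W(-.115,0,0)[:2],.24),104,10);print(W(-.115,0,.15))
E
```

```text
[[0.952, 0.306, -0.001], [0.306, -0.952, 0.002], [0.0, -0.002, -1.0]]
[0.0323, -0.0308, -0.0029] -0.84
[0.0345, -0.0283, -0.0029] -0.84
[0.0365, -0.0257, -0.0029] -0.84
[0.0383, -0.023, -0.0029] -0.84
[0.0399, -0.0201, -0.0029] -0.84
[0.0413, -0.0171, -0.0029] -0.84
[0.0424, -0.014, -0.0029] -0.84
[0.0433, -0.0108, -0.0029] -0.84
[0.044, -0.0076, -0.0029] -0.84
[0.0444, -0.0044, -0.0029] -0.84
[0.0409, -0.0172, 0.0021] -0.88
[0.0421, -0.014, 0.0021] -0.88
[0.043, -0.0107, 0.0021] -0.88
[0.0437, -0.0074, 0.0021] -0.88
[0.0442, -0.004, 0.0021] -0.88
[0.0444, -0.0006, 0.0021] -0.88
[0.0443, 0.0028, 0.0021] -0.88
[0.0439, 0.0062, 0.0021] -0.88
[0.0433, 0.0095, 0.0021] -0.88
[0.0425, 0.0128, 0.0021] -0.88
[0.47541599 0.19017898 0.15      ]
```

Call:
play_rows:
  series:
    - {"translation":[0.032,-0.031,-0.003],"spin":-0.84}
    - {"translation":[0.0345,-0.028,-0.003],"spin":-0.84}
    - {"translation":[0.0365,-0.026,-0.003],"spin":-0.84}
    - {"translation":[0.038,-0.023,-0.003],"spin":-0.84}
    - {"translation":[0.04,-0.02,-0.003],"spin":-0.84}
  jaw: 1

```text
time: 0.6
tool_pos: [0.3132, -0.4449, 0.2458]
tcp_rot: [-2.961, -1.047, 0.0]
wrist_force: [0.8, -0.9, 0.6]
width: 0.999
```

Call:
play_rows:
  series:
    - {"translation":[0.041,-0.017,-0.003],"spin":-0.84}
    - {"translation":[0.0425,-0.014,-0.003],"spin":-0.84}
    - {"translation":[0.0435,-0.011,-0.003],"spin":-0.84}
    - {"translation":[0.044,-0.0075,-0.003],"spin":-0.84}
    - {"translation":[0.0445,-0.0045,-0.003],"spin":-0.84}

```text
time: 1.1
tool_pos: [0.4204, -0.249, 0.2611]
tcp_rot: [-2.721, -1.57, 0.0]
wrist_force: [0.4, -0.5, 0.6]
width: 1.0
```

Call:
play_rows:
  series:
    - {"translation":[0.041,-0.017,0.002],"spin":-0.88}
    - {"translation":[0.042,-0.014,0.002],"spin":-0.88}
    - {"translation":[0.043,-0.0105,0.002],"spin":-0.88}
    - {"translation":[0.0435,-0.0075,0.002],"spin":-0.88}
    - {"translation":[0.044,-0.004,0.002],"spin":-0.88}

```text
time: 1.6
tool_pos: [0.4485, -0.0297, 0.2509]
tcp_rot: [-2.371, -2.061, 0.0]
wrist_force: [0.5, -0.6, 0.5]
width: 1.0
```

Call:
play_rows:
  series:
    - {"translation":[0.0445,-0.0005,0.002],"spin":-0.88}
    - {"translation":[0.0445,0.003,0.002],"spin":-0.88}
    - {"translation":[0.044,0.006,0.002],"spin":-0.88}
    - {"translation":[0.0435,0.0095,0.002],"spin":-0.88}
    - {"translation":[0.0425,0.013,0.002],"spin":-0.88}

```text
time: 2.1
tool_pos: [0.4773, 0.1909, 0.2409]
tcp_rot: [-1.934, -2.476, 0.001]
wrist_force: [-0.0, -0.5, -0.0]
width: 1.002
```

Call:
play_rows:
  series:
    - {"translation":[0,0,0],"spin":0}
    - {"translation":[0,0,0],"spin":0}
    - {"translation":[0,0,0],"spin":0}

```text
time: 2.4
tool_pos: [0.4774, 0.1883, 0.2409]
tcp_rot: [-1.939, -2.472, 0.002]
wrist_force: [0.8, 0.4, 0.5]
width: 1.0
```

```bash
python3 - <<'E'
from h import *
import cv2
p,R=cur();c=bot.get_calibration('wrist');im=bot.read_camera('wrist');cv2.imwrite('pics/w1.png',im)
s=bot.read_state();print(s['time'],p,np.degrees(np.arctan2(R[1,0],R[0,0])),s['q'].round(3),s['width'],s['wrist_force'])
# project predicted points
f=200/np.tan(np.radians(c['fov_y'])/2)
for k in [(-.115,-.055,.15),(-.115,.055,.15),(-.095,-.125,.114),(-.095,.125,.114),(-.115,0,.15)]:
    X=np.array(c['R'])@W(*k)+c['t'];print(k,(f*X[0]/X[2]+c['cx']).round(1),(f*X[1]/X[2]+c['cy']).round(1))
print(np.round(c['R'],3).tolist(),np.round(c['t'],3))
E
```

```text
2.45 [0.47739429 0.18828543 0.24086557] 103.76791867063282 [ 0.327 -0.05   1.932 -0.     1.261  0.087] 1.0034887554558352 [ 0.35334195 -0.24306646 -0.5850922 ]
(-0.115, -0.055, 0.15) 315.1 264.9
(-0.115, 0.055, 0.15) 314.2 131.8
(-0.095, -0.125, 0.114) 335.3 309.5
(-0.095, 0.125, 0.114) 339.3 38.3
(-0.115, 0, 0.15) 314.7 202.6
[[0.971, 0.238, -0.001], [0.228, -0.931, 0.284], [0.067, -0.276, -0.959]] [-0.509  0.026  0.409]
```

View pics/w1.png

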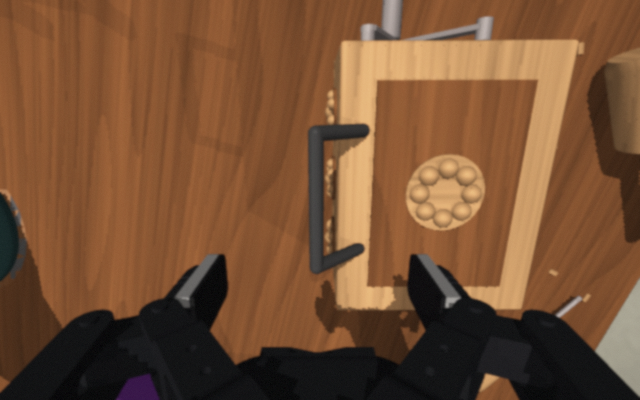

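The prediction matches the wrist view: the bar shows at column 316, rows 131–268, against a predicted 314.7, 132–265. I'll descend and grip.

Call:
play_rows:
  series:
    - {"translation":[0.002,-0.001,0.036],"spin":0}
    - {"translation":[0,0,0.036],"spin":0}
    - {"translation":[0,0,0.036],"spin":0}
    - {"translation":[0,0,0],"spin":0}
    - {"translation":[0,0,0],"spin":0}

```text
time: 2.95
tool_pos: [0.4761, 0.1896, 0.1334]
tcp_rot: [-1.94, -2.47, 0.002]
wrist_force: [-0.9, 0.4, 0.7]
width: 1.001
```

Call:
play_rows:
  series:
    - {"translation":[0,0,0],"spin":0}
    - {"translation":[0,0,0],"spin":0}
    - {"translation":[0,0,0],"spin":0}
    - {"translation":[0,0,0],"spin":0}
    - {"translation":[0,0,0],"spin":0}
  jaw: -1
  force: 40

```text
time: 3.45
tool_pos: [0.4762, 0.1909, 0.1339]
tcp_rot: [-1.938, -2.472, 0.0]
wrist_force: [-19.1, -4.5, 10.6]
width: 0.144
```

Call:
play_rows:
  series:
    - {"translation":[0,0,0],"spin":0}
    - {"translation":[0,0,0],"spin":0}
    - {"translation":[0,0,0],"spin":0}
    - {"translation":[0,0,0],"spin":0}
    - {"translation":[0,0,0],"spin":0}

```text
time: 3.95
tool_pos: [0.4755, 0.1907, 0.1339]
tcp_rot: [-1.937, -2.472, 0.002]
wrist_force: [-4.1, -0.9, 6.1]
width: 0.122
```

```bash
python3 - <<'E'
from h import *
p,R=cur();s=bot.read_state();print(s['time'],p,R.round(3).tolist(),s['width'],s['wrist_force'].round(1))
b=p+np.array([0,0,.019]);print('bar chest',Rc.T@(b-C0))
r=np.hypot(.21,.05);ph=np.arctan2(.05,.21);prev=0
th=np.linspace(0,1.07,21)
for i in range(20):
    f=lambda t:np.array([-r*np.cos(ph+t),r*np.sin(ph+t)])
    d=f(th[i+1])-f(th[i]);v=R.T@(Rc@np.array([d[0],0,d[1]]));print(i,th[i+1].round(3),v.round(4))
E
```

```text
3.95 [0.47554161 0.19070235 0.13393984] [[-0.239, 0.971, -0.002], [0.971, 0.239, -0.001], [-0.0, -0.002, -1.0]] 0.12156790819856343 [-4.1 -0.9  6.1]
bar chest [-0.1147515   0.00047743  0.15293984]
0 0.054 [ 0.      0.003  -0.0112]
1 0.107 [ 0.      0.0035 -0.011 ]
2 0.161 [ 0.      0.0041 -0.0108]
3 0.214 [ 0.      0.0047 -0.0105]
4 0.268 [ 0.      0.0053 -0.0103]
5 0.321 [ 0.      0.0058 -0.01  ]
6 0.375 [ 0.      0.0063 -0.0097]
7 0.428 [ 0.      0.0068 -0.0093]
8 0.482 [ 0.      0.0073 -0.0089]
9 0.535 [ 0.      0.0078 -0.0085]
10 0.588 [ 0.      0.0082 -0.0081]
11 0.642 [ 0.      0.0087 -0.0076]
12 0.696 [ 0.      0.0091 -0.0072]
13 0.749 [ 0.      0.0094 -0.0067]
14 0.803 [ 0.      0.0098 -0.0062]
15 0.856 [ 0.      0.0101 -0.0056]
16 0.91 [ 0.      0.0104 -0.0051]
17 0.963 [ 0.      0.0106 -0.0045]
18 1.017 [ 0.      0.0109 -0.0039]
19 1.07 [ 0.      0.011  -0.0034]
```

The grip is on the bar at a width of about 10–12 mm. Now I'll raise the lid along its arc.

Call:
play_rows:
  series:
    - {"translation":[0,0.003,-0.0112],"spin":0}
    - {"translation":[0,0.0035,-0.011],"spin":0}
    - {"translation":[0,0.0041,-0.0108],"spin":0}
    - {"translation":[0,0.0047,-0.0105],"spin":0}
    - {"translation":[0,0.0053,-0.0103],"spin":0}

```text
time: 4.45
tool_pos: [0.4946, 0.1954, 0.1872]
tcp_rot: [-1.936, -2.47, 0.006]
wrist_force: [-6.2, -0.4, -4.5]
width: 0.123
```

Call:
play_rows:
  series:
    - {"translation":[0,0.0058,-0.01],"spin":0}
    - {"translation":[0,0.0063,-0.0097],"spin":0}
    - {"translation":[0,0.0068,-0.0093],"spin":0}
    - {"translation":[0,0.0073,-0.0089],"spin":0}
    - {"translation":[0,0.0078,-0.0085],"spin":0}

```text
time: 4.95
tool_pos: [0.5267, 0.2034, 0.2347]
tcp_rot: [-1.935, -2.469, 0.008]
wrist_force: [-10.5, -1.6, 1.8]
width: 0.123
```

Call:
play_rows:
  series:
    - {"translation":[0,0.0082,-0.0081],"spin":0}
    - {"translation":[0,0.0087,-0.0076],"spin":0}
    - {"translation":[0,0.0091,-0.0072],"spin":0}
    - {"translation":[0,0.0094,-0.0067],"spin":0}
    - {"translation":[0,0.0098,-0.0062],"spin":0}

```text
time: 5.45
tool_pos: [0.5716, 0.2146, 0.2734]
tcp_rot: [-1.937, -2.471, 0.003]
wrist_force: [-11.9, -0.5, 7.1]
width: 0.122
```

Call:
play_rows:
  series:
    - {"translation":[0,0.0101,-0.0056],"spin":0}
    - {"translation":[0,0.0104,-0.0051],"spin":0}
    - {"translation":[0,0.0106,-0.0045],"spin":0}
    - {"translation":[0,0,0],"spin":0}
    - {"translation":[0,0,0],"spin":0}

```text
time: 5.95
tool_pos: [0.6059, 0.2231, 0.291]
tcp_rot: [1.935, 2.469, 0.012]
wrist_force: [-5.0, 0.5, 9.7]
width: 0.121
```

```bash
cat >> h.py <<'E'
def lid():
    s=bot.read_state();p=np.array(s['tool_pos'])+[0,0,.0165]  # bar as gripped
    q=Rc.T@(p-C0);th=np.arctan2(q[2]-.1,.095-q[0])-np.arctan2(.05,.21)
    print('t',round(s['time'],2),'chest',q.round(4),'rad',np.hypot(q[2]-.1,.095-q[0]).round(4),'lid',th.round(3),'F',(Rc.T@s['wrist_force']).round(1),'w',round(s['width'],3))
E
python3 -c "
from h import *
lid()"
```

```text
t 5.95 chest [0.0196 0.0004 0.3075] rad 0.2208 lid 0.988 F [-4.7  1.7  9.7] w 0.121
```

Call:
play_rows:
  series:
    - {"translation":[0,0.009,-0.003],"spin":0}
    - {"translation":[0,0.008,-0.002],"spin":0}
    - {"translation":[0,0.004,-0.001],"spin":0}
    - {"translation":[0,0,0],"spin":0}

```text
time: 6.35
tool_pos: [0.6215, 0.227, 0.296]
tcp_rot: [-1.936, -2.47, 0.004]
wrist_force: [-17.1, -3.6, 13.0]
width: 0.12
```

```bash
python3 -c "
from h import *
lid()"
```

```text
t 6.35 chest [0.0357 0.0004 0.3125] rad 0.2206 lid 1.065 F [-17.5   0.6  13. ] w 0.12
```

Call:
play_rows:
  series:
    - {"translation":[0,0.005,0],"spin":0}
    - {"translation":[0,0.004,0.001],"spin":0}
    - {"translation":[0,0,0],"spin":0}

```text
time: 6.65
tool_pos: [0.6235, 0.2275, 0.2964]
tcp_rot: [-1.93, -2.464, 0.022]
wrist_force: [-38.9, -8.6, 27.0]
width: 0.123
```

```bash
python3 -c "
from h import *
import cv2
lid()
a=bot.read_camera('scene');b=bot.read_camera('side')
cv2.imwrite('pics/op.png',np.hstack([a[130:400,240:480],b[120:390,170:400]]))
"
```

```text
t 6.65 chest [0.0377 0.0004 0.3129] rad 0.2205 lid 1.074 F [-39.9   1.   27. ] w 0.123
```

View pics/op.png

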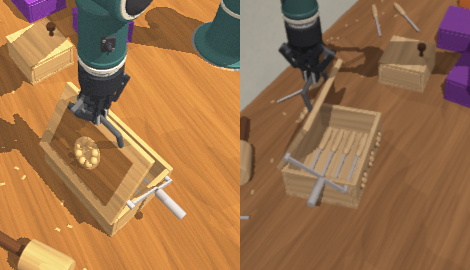

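Firm stop: it moved only 2 mm for 9 mm commanded, at 40 N. I'll ease back and check the peg height.

Call:
play_rows:
  series:
    - {"translation":[0,-0.005,0.002],"spin":0}
    - {"translation":[0,-0.005,0.002],"spin":0}
    - {"translation":[0,-0.002,0.001],"spin":0}
    - {"translation":[0,0,0],"spin":0}

```text
time: 7.15
tool_pos: [0.621, 0.2269, 0.2957]
tcp_rot: [1.936, 2.47, 0.01]
wrist_force: [-15.8, -3.5, 26.4]
width: 0.122
```

```bash
python3 -c "
from h import *
import cv2
lid()
a=bot.read_camera('scene');b=bot.read_camera('side')
for n in ['scene','side']:
    c=bot.get_calibration(n);f=200/np.tan(np.radians(c['fov_y'])/2)
    for k in [(-.019,.213,.123),(-.019,.141,.123)]:
        X=np.array(c['R'])@W(*k)+c['t'];print(n,k,f*X[0]/X[2]+c['cx'],f*X[1]/X[2]+c['cy'])
cv2.imwrite('pics/op2.png',np.hstack([cv2.resize(a[290:370,350:450],None,fx=4,fy=4),cv2.resize(b[250:330,200:300],None,fx=4,fy=4)]))
"
```

```text
t 7.15 chest [0.0351 0.0004 0.3122] rad 0.2205 lid 1.062 F [-16.2   0.4  26.4] w 0.122
scene (-0.019, 0.213, 0.123) 424.77770983385113 345.6048563592116
scene (-0.019, 0.141, 0.123) 398.63737386123813 319.880410793435
side (-0.019, 0.213, 0.123) 241.29274420066434 324.7716002312918
side (-0.019, 0.141, 0.123) 252.03540935577047 299.1630089830401
```

View pics/op2.png

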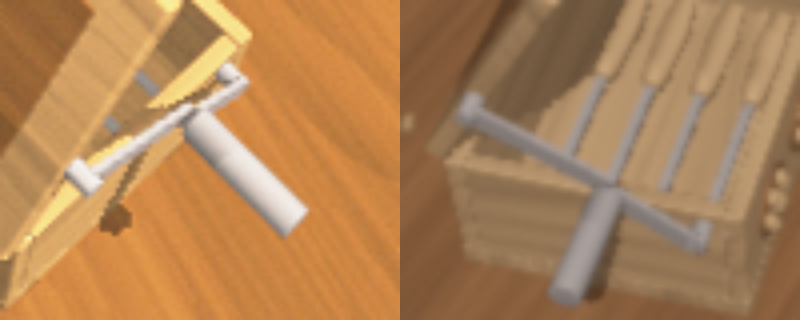

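Peg end measured at (423.8,345.5) and (241.8,324.5), predicted locked position (424.8,345.6) and (241.3,324.8). The stay links are in line, so it is locked. I'll relax the load, open and lift away.

Call:
play_rows:
  series:
    - {"translation":[0,-0.003,-0.004],"spin":0}
    - {"translation":[0,-0.002,-0.002],"spin":0}
    - {"translation":[0,0,0],"spin":0}

```text
time: 7.55
tool_pos: [0.6195, 0.2265, 0.2955]
tcp_rot: [1.934, 2.468, 0.015]
wrist_force: [3.0, 2.4, 9.5]
width: 0.118
```

Call:
play_rows:
  series:
    - {"translation":[0,0,0],"spin":0}
    - {"translation":[0,0,0],"spin":0}
    - {"translation":[0,0,0],"spin":0}
    - {"translation":[0,0,0],"spin":0}
    - {"translation":[0,0,0],"spin":0}
  jaw: 1

```text
time: 8.05
tool_pos: [0.6159, 0.2249, 0.2898]
tcp_rot: [-1.938, -2.472, 0.002]
wrist_force: [0.2, 0.7, -0.3]
width: 0.953
```

Call:
play_rows:
  series:
    - {"translation":[0,0,-0.01],"spin":0}
    - {"translation":[0,0,-0.03],"spin":0}
    - {"translation":[0,0,-0.04],"spin":0}
    - {"translation":[0,0,-0.02],"spin":0}
    - {"translation":[0,0,0],"spin":0}

```text
time: 8.55
tool_pos: [0.6178, 0.2256, 0.3967]
tcp_rot: [1.935, 2.468, 0.012]
wrist_force: [0.5, 0.3, 0.1]
width: 0.999
```

```bash
python3 -c "
from h import *
import cv2
s=bot.read_state();p,R=cur();print(s['time'],p,s['width'],s['wrist_force'].round(1),s['q'].round(2),R.round(3).tolist())
a=bot.read_camera('scene');b=bot.read_camera('side')
cv2.imwrite('pics/op3.png',np.hstack([cv2.resize(a[170:370,270:450],None,fx=2,fy=2),cv2.resize(b[150:350,190:380],None,fx=2,fy=2)]))
print('peg',W(-.019,.183,.123))
"
```

```text
8.55 [0.61776427 0.22564498 0.39665297] 0.999333665304159 [0.5 0.3 0.1] [ 0.31  0.17  1.42 -0.    1.54  0.07] [[-0.239, 0.971, 0.009], [0.971, 0.239, 0.003], [0.001, 0.009, -1.0]]
peg [0.52429267 0.3909676  0.123     ]
```

View pics/op3.png

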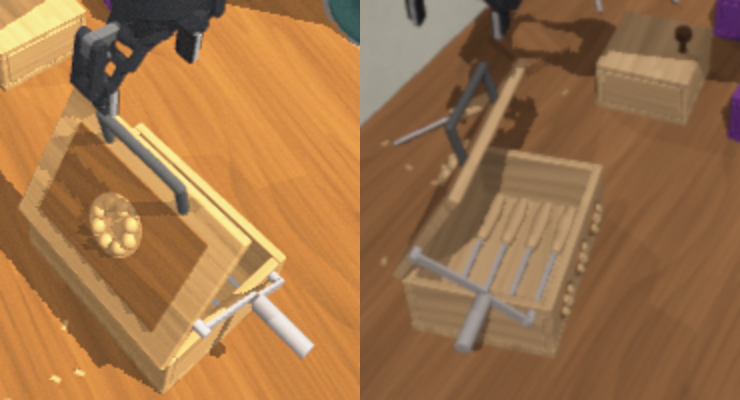

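The lid stands open on its own and the gripper is clear of it. Next I move over the peg with the jaws shut, 70 mm out from the wall to keep the gripper body away from the lid.

Call:
play_rows:
  series:
    - {"translation":[0.039,-0.01,0],"spin":0}
    - {"translation":[0.039,-0.01,0],"spin":0}
    - {"translation":[0.039,-0.01,0],"spin":0}
    - {"translation":[0.039,-0.01,0],"spin":0}
    - {"translation":[0.039,-0.01,0],"spin":0}
  jaw: -1

```text
time: 9.15
tool_pos: [0.5194, 0.4033, 0.3877]
tcp_rot: [-1.938, -2.471, 0.006]
wrist_force: [0.7, -0.2, 0.0]
width: 0.149
```

Call:
play_rows:
  series:
    - {"translation":[0,0,0.048],"spin":0}
    - {"translation":[0,0,0.048],"spin":0}
    - {"translation":[0,0,0.048],"spin":0}
    - {"translation":[0,0,0.048],"spin":0}
    - {"translation":[0,0,0.048],"spin":0}

```text
time: 9.65
tool_pos: [0.5191, 0.4014, 0.1462]
tcp_rot: [-1.937, -2.472, 0.006]
wrist_force: [-0.2, 0.5, -0.1]
width: -0.001
```

Call:
play_rows:
  series:
    - {"translation":[0,0,0],"spin":0}
    - {"translation":[0,0,0],"spin":0}

```text
time: 9.85
tool_pos: [0.5195, 0.4015, 0.1484]
tcp_rot: [-1.937, -2.471, 0.008]
wrist_force: [0.2, -0.2, 0.7]
width: -0.002
```

```bash
python3 -c "
from h import *
import cv2
s=bot.read_state();p,R=cur();print(s['time'],p,(Rc.T@(p-C0)).round(4),s['width'],s['wrist_force'].round(1),s['q'].round(2))
a=bot.read_camera('scene');b=bot.read_camera('side')
cv2.imwrite('pics/op4.png',np.hstack([cv2.resize(a[170:370,270:450],None,fx=2,fy=2),cv2.resize(b[150:350,190:380],None,fx=2,fy=2)]))
"
```

```text
9.85 [0.51950954 0.40149082 0.14838964] [-0.0211  0.1944  0.1484] -0.0016983662400778744 [ 0.2 -0.2  0.7] [ 0.62  0.29  1.72 -0.    1.13  0.38]
```

View pics/op4.png

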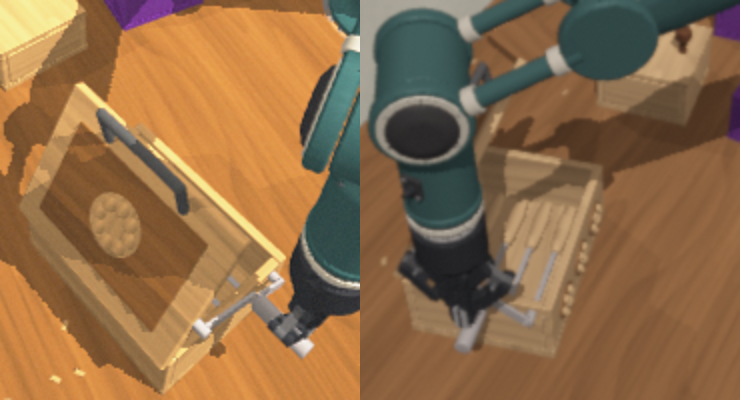

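The fingertips are centred over the peg with the lid still locked, so I press.

Call:
play_rows:
  series:
    - {"translation":[0,0.002,0.012],"spin":0}
    - {"translation":[0,0.001,0.012],"spin":0}
    - {"translation":[0,0.002,0.012],"spin":0}
    - {"translation":[0,0.003,0.011],"spin":0}
    - {"translation":[0,0.003,0.011],"spin":0}

```text
time: 10.45
tool_pos: [0.5371, 0.4079, 0.0974]
tcp_rot: [1.935, 2.468, 0.019]
wrist_force: [2.9, -1.0, 12.4]
width: 0.002
```

Call:
play_rows:
  series:
    - {"translation":[0,0.001,0.007],"spin":0}
    - {"translation":[0,0,0],"spin":0}

```text
time: 10.65
tool_pos: [0.5342, 0.4061, 0.0865]
tcp_rot: [1.938, 2.471, 0.005]
wrist_force: [0.1, 0.3, 0.3]
width: -0.0
```

```bash
python3 -c "
from h import *
import cv2
s=bot.read_state();p,R=cur();print(s['time'],p,(Rc.T@(p-C0)).round(4),s['wrist_force'].round(1))
a=bot.read_camera('scene');b=bot.read_camera('side')
cv2.imwrite('pics/op5.png',np.hstack([cv2.resize(a[170:370,270:450],None,fx=2,fy=2),cv2.resize(b[150:350,190:380],None,fx=2,fy=2)]))
"
```

```text
10.65 [0.534214   0.40610787 0.08649407] [-0.0057  0.1953  0.0865] [0.1 0.3 0.3]
```

View pics/op5.png

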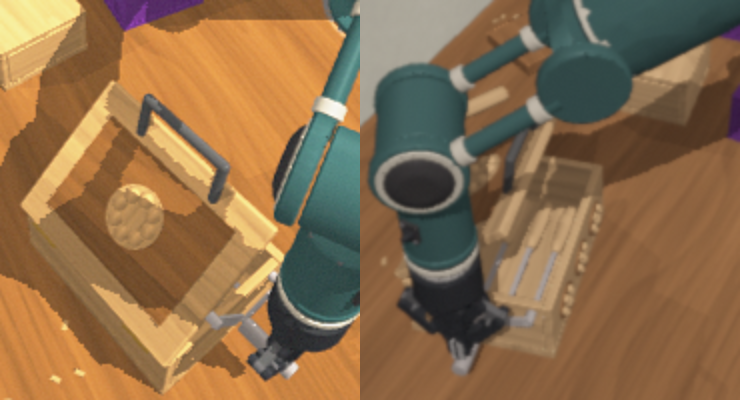

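The peg force dropped to zero and the lid is sinking. I back off outward and up.

Call:
play_rows:
  series:
    - {"translation":[0.01,0,-0.03],"spin":0}
    - {"translation":[0.03,0,-0.03],"spin":0}
    - {"translation":[0.03,0,-0.04],"spin":0}
    - {"translation":[0.03,0,-0.04],"spin":0}
    - {"translation":[0.01,0,-0.04],"spin":0}

```text
time: 11.25
tool_pos: [0.5044, 0.5144, 0.2662]
tcp_rot: [-1.935, -2.473, 0.002]
wrist_force: [0.3, 0.2, 0.3]
width: 0.002
```

Call:
play_rows:
  series:
    - {"translation":[0,0,-0.03],"spin":0}
    - {"translation":[0,0,0],"spin":0}
    - {"translation":[0,0,0],"spin":0}
    - {"translation":[0,0,0],"spin":0}
    - {"translation":[0,0,0],"spin":0}

```text
time: 11.75
tool_pos: [0.5056, 0.5111, 0.2925]
tcp_rot: [-1.938, -2.471, 0.007]
wrist_force: [-0.1, 0.0, -0.0]
width: -0.0
```

Call:
play_rows:
  series:
    - {"translation":[0,0,0],"spin":0}
    - {"translation":[0,0,0],"spin":0}
    - {"translation":[0,0,0],"spin":0}
    - {"translation":[0,0,0],"spin":0}
    - {"translation":[0,0,0],"spin":0}

```text
time: 12.25
tool_pos: [0.5064, 0.5123, 0.2956]
tcp_rot: [1.938, 2.472, 0.0]
wrist_force: [0.7, -0.3, 0.4]
width: -0.0
```

Call:
play_rows:
  series:
    - {"translation":[0,0,0],"spin":0}
    - {"translation":[0,0,0],"spin":0}
    - {"translation":[0,0,0],"spin":0}
    - {"translation":[0,0,0],"spin":0}
    - {"translation":[0,0,0],"spin":0}

```text
time: 12.75
tool_pos: [0.5064, 0.5123, 0.2955]
tcp_rot: [1.938, 2.472, 0.0]
wrist_force: [0.5, 1.0, 0.4]
width: 0.001
```

Call:
play_rows:
  series:
    - {"translation":[0,0,0],"spin":0}
    - {"translation":[0,0,0],"spin":0}
    - {"translation":[0,0,0],"spin":0}
    - {"translation":[0,0,0],"spin":0}
    - {"translation":[0,0,0],"spin":0}

```text
time: 13.25
tool_pos: [0.5064, 0.5123, 0.2955]
tcp_rot: [-1.938, -2.472, -0.0]
wrist_force: [-0.1, 0.4, -0.1]
width: 0.0
```

Call:
play_rows:
  series:
    - {"translation":[0,0,0],"spin":0}
    - {"translation":[0,0,0],"spin":0}
    - {"translation":[0,0,0],"spin":0}
    - {"translation":[0,0,0],"spin":0}
    - {"translation":[0,0,0],"spin":0}

```text
time: 13.75
tool_pos: [0.5064, 0.5123, 0.2955]
tcp_rot: [-1.938, -2.472, -0.0]
wrist_force: [1.3, 0.8, -0.0]
width: -0.0
```

Call:
play_rows:
  series:
    - {"translation":[0,0,0],"spin":0}
    - {"translation":[0,0,0],"spin":0}
    - {"translation":[0,0,0],"spin":0}
    - {"translation":[0,0,0],"spin":0}
    - {"translation":[0,0,0],"spin":0}

```text
time: 14.25
tool_pos: [0.5064, 0.5122, 0.2955]
tcp_rot: [-1.938, -2.472, 0.0]
wrist_force: [0.4, -0.5, -0.1]
width: 0.006
```

```bash
python3 -c "
from h import *
import cv2
s=bot.read_state();p,R=cur();print(s['time'],p,(Rc.T@(p-C0)).round(4),s['wrist_force'].round(1))
a=bot.read_camera('scene');b=bot.read_camera('side');a0=cv2.imread('pics/scene0.png');b0=cv2.imread('pics/side0.png')
# box around handle bar: diff with the shut start
d=lambda u,v:np.abs(u.astype(int)-v).max(2)
print('handle diff',d(a,a0)[225:285,345:405].mean(),d(b,b0)[230:280,280:315].mean(),'plain',d(a,a0)[145:215,243:315].mean(),d(b,b0)[155:210,305:370].mean())
cv2.imwrite('pics/end.png',np.hstack([cv2.resize(a[130:370,240:440],None,fx=2,fy=2),cv2.resize(b[130:370,190:380],None,fx=2,fy=2)]))
"
```

```text
14.25 [0.50637693 0.51224074 0.29547044] [-0.007   0.305   0.2955] [ 0.4 -0.5 -0.1]
handle diff 5.174166666666666 19.69257142857143 plain 15.4875 22.078881118881117
```

View pics/end.png

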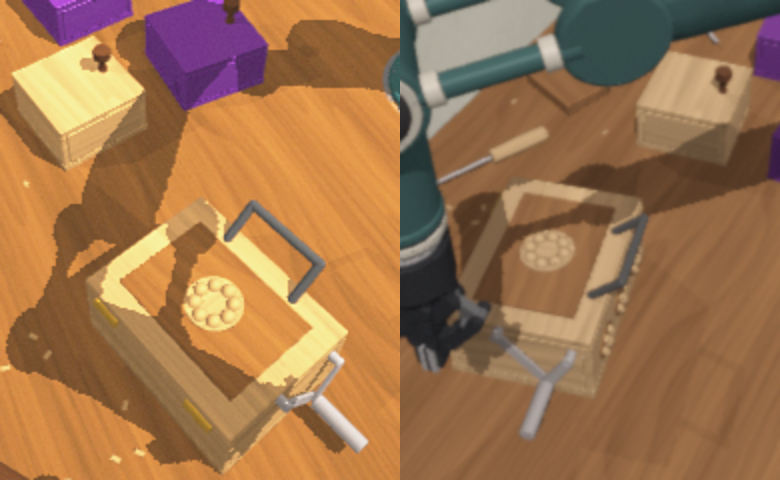

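The lid looks shut: the bar ends are at (366.5,232.5) and (401,262.5), against (367,233) and (400,261.5) at the start. I'll wait one more second, confirm it is at rest, then hand in.

Call:
play_rows:
  series:
    - {"translation":[0,0,0],"spin":0}
    - {"translation":[0,0,0],"spin":0}
    - {"translation":[0,0,0],"spin":0}
    - {"translation":[0,0,0],"spin":0}
    - {"translation":[0,0,0],"spin":0}

```text
time: 14.85
tool_pos: [0.5064, 0.5122, 0.2955]
tcp_rot: [1.938, 2.472, 0.0]
wrist_force: [0.2, -0.7, -0.4]
width: 0.004
```

Call:
play_rows:
  series:
    - {"translation":[0,0,0],"spin":0}
    - {"translation":[0,0,0],"spin":0}
    - {"translation":[0,0,0],"spin":0}
    - {"translation":[0,0,0],"spin":0}
    - {"translation":[0,0,0],"spin":0}

```text
time: 15.35
tool_pos: [0.5064, 0.5122, 0.2955]
tcp_rot: [-1.938, -2.472, -0.0]
wrist_force: [-0.8, 0.3, 0.6]
width: -0.0
```

```bash
python3 -c "
from h import *
import cv2
def bar(i):
    g=i[228:285,350:405].max(2)<95; y,x=np.nonzero(g);return len(x),x.mean()+350,y.mean()+228,y.min()+228,x.max()+350
a=bot.read_camera('scene');a0=cv2.imread('pics/scene0.png')
print(bar(a0),bar(a));
for _ in range(6): b=bot.read_camera('scene')
print(bar(b),np.abs(a.astype(int)-b).max());s=bot.read_state();print(s['time'],s['wrist_force'].round(1))
if abs(bar(b)[2]-bar(a0)[2])<1.5: print('finish',bot.finish_job())
"
```

```text
(91, np.float64(380.46153846153845), np.float64(254.25274725274724), np.int64(232), np.int64(398)) (89, np.float64(379.685393258427), np.float64(253.1573033707865), np.int64(232), np.int64(397))
(90, np.float64(378.8222222222222), np.float64(252.4777777777778), np.int64(231), np.int64(397)) 33
15.7 [-0.1  0.   0.4]
```

The mask caught only part of the bar, so it is noisy. I'll use template matching for a proper check.

```bash
python3 -c "
from h import *
import cv2
a0=cv2.imread('pics/scene0.png')
def bar(i):
    k=i[225:290,345:410].astype(int); g=(k.max(2)<130)&(np.ptp(k,axis=2)<35); y,x=np.nonzero(g);return len(x),(x.mean()+345).round(2),(y.mean()+225).round(2)
def tm(i,x0,x1,y0,y1):
    up=lambda u:cv2.resize(u,None,fx=4,fy=4,interpolation=cv2.INTER_CUBIC)
    r=cv2.matchTemplate(up(i[y0-6:y1+6,x0-6:x1+6]),up(a0[y0:y1,x0:x1]),cv2.TM_CCOEFF_NORMED);_,v,_,l=cv2.minMaxLoc(r);return round(v,3),(l[0]/4-6,l[1]/4-6)
print(bar(a0))
for _ in range(6):
    b=bot.read_camera('scene');print(bar(b),'handle',tm(b,362,406,230,268),'peg',tm(b,385,425,300,358),'plainknob',tm(b,275,305,145,180))
print(bot.read_state()['time'])
"
```

```text
(358, np.float64(379.9), np.float64(252.59))
(354, np.float64(379.81), np.float64(252.73)) handle (0.998, (0.0, 0.0)) peg (0.982, (0.0, 0.0)) plainknob (0.968, (0.0, 0.0))
(353, np.float64(379.76), np.float64(252.69)) handle (0.998, (0.0, 0.0)) peg (0.982, (0.0, 0.0)) plainknob (0.968, (0.0, 0.0))
(354, np.float64(379.73), np.float64(252.62)) handle (0.997, (0.0, 0.0)) peg (0.982, (0.0, 0.0)) plainknob (0.967, (0.0, 0.0))
(352, np.float64(379.76), np.float64(252.63)) handle (0.997, (0.0, 0.0)) peg (0.982, (0.0, 0.0)) plainknob (0.967, (0.0, 0.0))
(355, np.float64(379.78), np.float64(252.7)) handle (0.998, (0.0, 0.0)) peg (0.982, (0.0, 0.0)) plainknob (0.967, (0.0, 0.0))
(354, np.float64(379.63), np.float64(252.56)) handle (0.998, (0.0, 0.0)) peg (0.982, (0.0, 0.0)) plainknob (0.967, (0.0, 0.0))
16.0
```

The handle, peg and plain-box knob all match their starting positions with zero shift, and the lid is at rest.

```bash
python3 -c "
from workcell import bot
print(bot.finish_job())"
```

```text
the job is handed in; nothing more can be done
None
```

The stay works as intended, and I handed the job in at 16.0 s of the 48 s allowed. The interface reports no verdict, so the results below are my own checks.

- **Opening:** I gripped the bar and raised the lid to its stop, at about 1.06 rad. There it resisted with about 40 N. The peg end was within 1 px of its predicted locked position in both views. I then let go; the lid stood open with the gripper clear for more than 1.5 s.
- **Closing:** I pressed the peg about 45 mm down and to the back. The force rose to 12 N and dropped to zero as the joint broke. I backed off, and the lid sank shut.
- **Last checks:** The handle, the peg and the plain box's knob all matched their starting positions with zero shift, and the lid was at rest. The wrist force was near zero, with the gripper well clear of everything.
- **One check disagreed:** My first rest check put the bar about 1.8 px off and held back the hand-in. Its colour mask caught only part of the bar; a fuller mask and template matching agreed with the starting picture to about 0.3 px.

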